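# Slide the vial carrier into the stirring platform's pocket

### The job

Pick the vial carrier up by its upright fin, lay it flat on the front part of the stirring platform's deck, lined up with the deck, then slide it along the deck towards the far end, under the keeper bar, until it drops into the pocket, and leave it lying there flat and fully home. Slide it in rather than lowering it in from above, be gentle (never ram it or press it hard), and leave everything else on the bench where it stands.

Things in the scene. Friction and masses are not known exactly. Their poses are not given: they have to be found in the camera images.
- carrier_grip (a point): Centre of the fin of the loose vial carrier, 29 mm above its underside. Flat steel plate 110 (x) x 76 (y) x 8 mm, about 0.25 kg (2 to 7 N to drag it), four dark round marks. On its middle stands a black fin, 12 mm thick along x, 30 mm wide along y, top 50 mm above the underside: grip it across the 12 mm. The same when turned half round. Starts flat on the bench.
- platform: White stirring platform fixed to the bench, housing 280 x 150 x 46 mm; origin at the centre of its underside, x along its length to the far end (slide direction), y left. On it an aluminium deck 270 (x) x 136 mm (y), surface 58 mm above the bench, clamped up to 20 mm off centre towards either end (where is not reported). Pocket in its far half; front half plain.
- deck_front (a point): Point of the platform at x = -68 mm, y = 0, height 58 mm: middle of the plain front part of the deck, where the carrier can be laid, with its x axis along the platform's. The deck sits on stiff rubber mounts: pressed down, it gives about 1 mm for 6 N, at most 4 mm; sideways it is rigid.
- pocket_nominal (a point): Platform point at x = 55 mm, y = 0, z = 52 mm: where the pocket floor's centre would be with the deck clamped centrally. The real pocket lies up to 20 mm nearer or farther along x (feel or see it), centred in y. It is 115 (x) x 81 mm (y), 6 mm deep, black floor. The carrier has 2.5 mm to spare all round; its nose tips in first, then its tail drops; just after, it meets the rigid far wall.
- keeper_nominal (a point): Middle of the dark keeper bar across the far end of the pocket, with the deck clamped centrally (it shifts with the deck): 33 mm along x, 136 mm along y, underside 11 mm and top 16 mm above the deck surface, near edge 45 mm beyond the pocket's centre, covering the pocket's last 12 mm. The carrier's far edge slides beneath it.
- tube: Bystander: upright cardboard tube, 42 mm across, 90 mm high; origin at the centre of its underside
- amber_bottle: Bystander: amber glass bottle, 70 mm across, 120 mm high; origin at the centre of its underside
- clear_bottle: Bystander: clear glass bottle, 80 mm across, 160 mm high; origin at the centre of its underside
- beaker: Bystander: small glass beaker, 60 mm across, 70 mm high; origin at the centre of its underside
- jar: Bystander: white plastic jar, 60 mm across, 70 mm high; origin at the centre of its underside
- stopper: Bystander: black rubber stopper, 28 mm across, 22 mm high; origin at the centre of its underside
- spatula: Bystander: lab spatula, 160 mm long, lying flat; origin midway along it

How it is judged:
On the way, in this order (a step that is already met when the one before it is completed fails the run):
1. the carrier lies flat on the front part of the deck, in front of the pocket, not yet dropped in (z of carrier_grip in the frame of platform between 0.0845 and 0.0895 m and x of carrier_grip in the frame of platform between -0.14 and -0.03 m and y of carrier_grip in the frame of platform between -0.03 and 0.03 m and angle between carrier_grip's own z axis and vertical below 0.05 rad and contact force between carrier and platform above 0.3 N), for 0.2 s.
2. the carrier has dropped fully into the pocket (z of carrier_grip in the frame of platform between 0.077 and 0.0825 m and x of carrier_grip in the frame of platform between 0.025 and 0.085 m and angle between carrier_grip's own z axis and vertical below 0.035 rad), for 0.2 s.
At the end, for the whole second after the job is handed in: The carrier lies at rest in the pocket with its underside on the pocket floor (fin centre 81 mm above the bench, between 77 and 82.5 mm), tilted less than 2 degrees, and let go (all of step 2 and y of carrier_grip in the frame of platform between -0.01 and 0.01 m and linear speed of carrier below 0.02 m/s); the robot touches nothing.
It fails at once if the carrier is rammed or pressed against the platform with more than 25 N (contact force between carrier and platform above 25 N).
It fails at once if the carrier is lowered towards the pocket from above (its middle past the pocket's near edge while held 8 to 30 mm above the deck) (x of carrier_grip in the frame of platform between 0.02 and 0.1 m and y of carrier_grip in the frame of platform between -0.04 and 0.04 m and z of carrier_grip in the frame of platform between 0.095 and 0.117 m).
It fails at once if a bystander is moved by more than 30 mm or knocked over (distance of any of tube, amber_bottle, clear_bottle, beaker, jar, stopper, spatula from where it was at the start of the episode above 0.03 m or angle between any of tube, amber_bottle, clear_bottle, beaker, jar, stopper's own z axis and vertical above 0.5 rad).
It also fails if it takes over 51 s, if anything falls off the work surface, if the arm or the gripper's body presses on something with over 40 N, if the wrist force passes 120 N, or if a joint passes its speed limit or range.

### The arm

A 6-joint arm with a two-finger parallel gripper is mounted at the origin on the work surface. World frame = base frame: x ahead of the robot, y to its left, z up, the work surface at z = 0. Lengths are in m, angles in rad, forces in N, time in s.
With the tool pointing down it reaches from about 0.25 to 0.725 m from the base axis. Payload 4 kg.
Tool frame: the origin (TCP) lies on the centre line of the jaws, within the pads' length; the fingertips stand 11 mm ahead of it and the grasp point (between the pads) lies 8 mm behind it (bot.nose_length is the distance from the TCP to the fingertips, in m); z points along the fingers, y is the direction in which the jaws open and shut (so a half turn about z gives the same grasp; the last joint's range is limited). The gripper opens to 85 mm and grips with 20 to 120 N. Pads are 22 mm wide; open, the fingers measure 114 mm over their backs; the gripper's body (76 mm by 85 mm) begins 54 mm behind the grasp point. The pads swing forward as they close: fully open they stand 13 mm farther back than shut.
Start: joints at [-1.153, 0.241, 0.005, 1.335, 0, 1.571], TCP at [0.203, -0.457, 0.242] pointing down, gripper open.
Joint ranges: [-2.72, 2.72], [-1.05, 1.87], [-1.09, 1.28], [-1.99, 2.15], [-1.42, 1.44], [-3.14, 3.14]. Speed limits (rad/s): [2.79, 2.79, 3.14, 3.14, 3.14, 3.14].

### API

Orientations are given as a unit quaternion [x, y, z, w].
In Python, from workcell import bot gives the robot as it stands.
- The arm moves only by the tool play_rows, never from a script. Its argument "plan" is one flat list of numbers, 6 for each row, row after row: the shift along the tool's x, y, z in mm, then the turn, a rotation vector about the tool's x, y, z in rad. A call has 1 to 20 rows; each row shifts and turns the commanded pose from where the row before left it, along the tool's axes as they then stand; what a row does not reach is not made up. A row lasts 1/8 s, in which the tool goes at most 62.5 mm and 10.7 degrees, less where a joint would pass 70% of its speed; a pose out of reach is approached as far as the arm can. A call with a gripper value outside its range is refused whole. "hand" is the opening in per cent of the stroke, from 0 (shut) to 100 (fully open), set as the call begins (left out, the last holds). The fingers move at their own pace and stop on an object; the grip force is fixed at half the most. Time passes only in rows, so rows that do not move let the fingers close. It gives the time, the measured TCP pose, the force and the opening at its end, in the units of the state.
- bot.get_obs(): the state, without advancing time (a new reading comes with each control period).
- bot.camera(name): name is "side" or "top"; returns a dict with "frame" (420x560x3 uint8, blue, green, red), "range_z" (420x560 float32, m along the optical axis (not along the pixel's ray), 0 where there is no reading), "K" (3x3 intrinsics, pixels), "cam_to_world" (4x4, takes a point from camera to world coordinates). Camera axes: x right, y down, z forward; pixel columns grow to the right and rows downward; lengths in m; the calibration is good to about 2 mm. A picture is of the moment at which its call begins.
- bot.job_done(): hands the job in, once; it reports no verdict.
Trained networks look in the newest picture that a camera, given by its name, has taken for a name from the list of things; names that differ only in an ending like _2 or _b are one class to them, and where a whole thing is asked for, a point or a joint stands for the part that bears it (a point fixed in the world has none). Each returns a list of dicts, best first, with "p" (0 to 1); they miss things now and then, are a little off and sometimes report something else, mostly with a low value. They report only what shows in the picture. A call takes as long as a camera call.
- bot.outline_of(query, camera): "mask" (420x560 bool, what is visible of it) and "point" ([row, column] in pixels, amid what is visible of it).
The state is a dict: "clock": time; "joint_pos": joint angles; "joint_vel": joint speeds; "tau": joint torques, N m; "eef_pos": TCP position; "tool_rot": TCP orientation; "ft_force": force on the tool from outside, world axes, zero at the start; "ft_torque": the same for the moment, N m; "grip_width": finger opening in m.
Only numpy, scipy, OpenCV 4.12 (cv2) and the standard library are available. Lean on these libraries where they do the work, as an engineer would, in place of code of your own. Each camera call takes 0.05 s, during which the arm holds its last target.

## Working session

There is one attempt and no reset: what is moved stays moved. The work goes in short steps, Python scripts to look and compute and a tool call to move; the robot and the scene stay as the last step left them, time stands still between calls to the robot, and variables do not carry over. Pictures are saved under pics/ and viewed, and the job is handed in when it is done.

Besides the shell and the picture viewer there is one more tool, called after "Call:" in YAML: its name, and indented under it one key for each argument. play_rows: Moves the arm, as the interface text tells. Its arguments: {"type":"object","properties":{"plan":{"type":"array","items":{"type":"number"}},"hand":{"type":"number"}},"required":["plan"]}

```bash
mkdir -p pics; ls; cat > h.py <<'E'
import numpy as np, cv2
from workcell import bot
from scipy.spatial.transform import Rotation as R
def pts(c):
    K=c['K'];z=c['range_z'];v,u=np.mgrid[0:z.shape[0],0:z.shape[1]]
    P=np.stack([(u-K[0,2])*z/K[0,0],(v-K[1,2])*z/K[1,1],z,np.ones_like(z)],-1)@c['cam_to_world'].T
    return P[...,:3]
E
python3 - <<'E'
from h import *
o=bot.get_obs();print({k:np.round(v,3) for k,v in o.items()})
for n in('top','side'):
    c=bot.camera(n);cv2.imwrite(f'pics/{n}0.png',c['frame']);np.savez(f'{n}0.npz',**c)
    P=pts(c)
    for q in('carrier_grip','platform','keeper_nominal','tube','amber_bottle','clear_bottle','beaker','jar','stopper','spatula'):
        for r in bot.outline_of(q,n)[:2]:
            m=r['mask']&(c['range_z']>0);
            print(n,q,round(r['p'],2),r['point'],m.sum(),np.round(np.median(P[m],0),3) if m.any() else '')
E
```

```text
pics
{'clock': np.float64(0.0), 'joint_pos': array([-1.153,  0.241,  0.004,  1.335, -0.   ,  1.571]), 'joint_vel': array([-0.001,  0.001,  0.001,  0.001,  0.001, -0.   ]), 'tau': array([ 2.0000e-03, -3.7232e+01,  2.5241e+01,  1.7000e-02,  0.0000e+00,
        0.0000e+00]), 'eef_pos': array([ 0.203, -0.456,  0.241]), 'tool_rot': array([ 0.978,  0.207, -0.   , -0.001]), 'ft_force': array([-0.63 , -0.347,  0.348]), 'ft_torque': array([-0.031, -0.   , -0.047]), 'grip_width': np.float64(0.085)}
top carrier_grip 0.58 [236.3, 229.7] 722 [0.545 0.158 0.009]
top platform 0.62 [238.8, 321.2] 4060 [ 0.526 -0.154  0.057]
top keeper_nominal 0.93 [239.4, 321.4] 4035 [ 0.524 -0.153  0.057]
top tube 0.41 [194.6, 272.7] 92 [ 0.666 -0.002  0.056]
top amber_bottle 0.92 [206.2, 146.5] 491 [0.636 0.408 0.084]
top amber_bottle 0.32 [236.0, 323.5] 4134 [ 0.524 -0.153  0.057]
top clear_bottle 0.69 [199.9, 409.4] 712 [ 0.642 -0.406  0.11 ]
top beaker 0.58 [161.8, 279.9] 294 [ 0.784 -0.013  0.021]
top jar 0.7 [264.4, 136.1] 351 [0.446 0.437 0.068]
top stopper 0.41 [269.0, 278.8] 45 [ 0.431 -0.017  0.023]
top spatula 0.8 [263.3, 411.4] 733 [ 0.455 -0.445  0.004]
top spatula 0.26 [204.8, 146.1] 487 [0.636 0.409 0.084]
side carrier_grip 0.92 [295.5, 285.8] 1500 [0.548 0.165 0.008]
side carrier_grip 0.75 [191.3, 313.6] 5809 [ 0.527 -0.122  0.056]
side platform 0.93 [188.3, 315.2] 5669 [ 0.528 -0.122  0.056]
side platform 0.43 [221.9, 253.8] 501 [0.659 0.014 0.061]
side keeper_nominal 0.8 [191.4, 311.1] 5641 [ 0.528 -0.122  0.056]
side tube 0.84 [224.0, 254.4] 564 [0.657 0.013 0.061]
side amber_bottle 0.64 [402.9, 208.3] 1478 [0.635 0.43  0.088]
side amber_bottle 0.54 [212.1, 209.0] 678 [ 0.775 -0.005  0.047]
side clear_bottle 0.61 [114.2, 284.8] 1139 [ 0.648 -0.394  0.087]
side beaker 0.59 [212.4, 208.9] 701 [ 0.776 -0.005  0.046]
side jar 0.6 [401.3, 206.8] 1459 [0.635 0.43  0.089]
side spatula 0.74 [132.7, 346.7] 517 [ 0.454 -0.446  0.004]
```

View pics/top0.png

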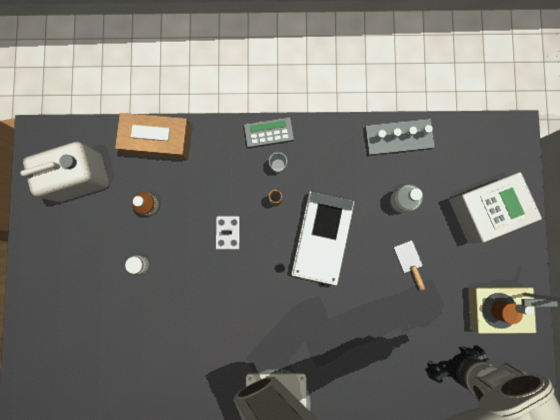

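View pics/side0.png

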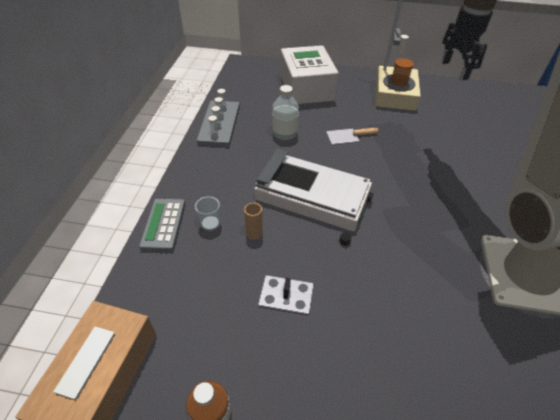

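```bash
python3 - <<'E'
from h import *
D={n:dict(np.load(f'{n}0.npz')) for n in('top','side')}
for n,c in D.items():
    P=pts(c);z=P[...,2];g=cv2.cvtColor(c['frame'],cv2.COLOR_BGR2GRAY)
    val=c['range_z']>0
    print(n,'floor z med',np.median(z[val&(P[...,0]>.3)&(P[...,0]<.7)&(abs(P[...,1])<.4)&(z<.02)]), c['cam_to_world'][:3,3])
    # platform region
    reg=val&(abs(P[...,0]-.52)<.2)&(abs(P[...,1]+.15)<.13)
    Q=P[reg]
    print(np.histogram(Q[:,2],bins=np.arange(-.005,.09,.005)))
    for nm,lo,hi in(('deck',.054,.064),('all',.03,.09)):
        m=reg&(z>lo)&(z<hi)
        pp=P[m][:,:2].astype(np.float32)
        r=cv2.minAreaRect(pp*1000);print(nm,m.sum(),np.median(z[m]),r)
    m=reg&(z>.066)&(z<.082);print('keeper',m.sum(),cv2.minAreaRect(P[m][:,:2].astype(np.float32)*1000),P[m].mean(0))
    m=reg&(z>.04)&(z<.062)&(g<60); print('dark',m.sum(),cv2.minAreaRect(P[m][:,:2].astype(np.float32)*1000),P[m].mean(0))
    # carrier
    reg=val&(abs(P[...,0]-.545)<.09)&(abs(P[...,1]-.16)<.08)
    m=reg&(z>.025)&(z<.07);print('fin',m.sum(),P[m].mean(0),P[m].min(0),P[m].max(0),cv2.minAreaRect(P[m][:,:2].astype(np.float32)*1000))
    m=reg&(g>90);print('plate',m.sum(),np.median(P[m],0),cv2.minAreaRect(P[m][:,:2].astype(np.float32)*1000))
t=D['top']['frame'][150:300,210:370];cv2.imwrite('pics/topcrop.png',cv2.resize(t,None,fx=5,fy=4,interpolation=cv2.INTER_CUBIC)[:600])
t=D['side']['frame'][140:320,230:390];cv2.imwrite('pics/sidecrop.png',cv2.resize(t,None,fx=3.3,fy=3.3,interpolation=cv2.INTER_CUBIC))
E
```

```text
top floor z med 0.00031432131816111486 [ 0.47242255 -0.02008911  1.40813795]
(array([2286, 2499,  310,    7,   11,   20,   12,   21,   31,  158,  376,
        857, 1537,  621,   43,  248,  159,   11]), array([-0.005,  0.   ,  0.005,  0.01 ,  0.015,  0.02 ,  0.025,  0.03 ,
        0.035,  0.04 ,  0.045,  0.05 ,  0.055,  0.06 ,  0.065,  0.07 ,
        0.075,  0.08 ,  0.085]))
deck 2339 0.05811560128790938 ((521.4774169921875, -153.80987548828125), (136.6918487548828, 250.71424865722656), 77.223876953125)
all 4066 0.0570014545260531 ((530.93115234375, -112.40716552734375), (234.7290802001953, 289.0967712402344), 77.10124206542969)
keeper 448 ((563.5584716796875, -166.24266052246094), (262.7961730957031, 211.9016876220703), 19.927085876464844) [ 0.64239403 -0.18090695  0.07414445]
dark 715 ((507.9137268066406, -153.99322509765625), (76.25920104980469, 251.6998748779297), 78.83979797363281) [ 0.58130606 -0.16843133  0.05218648]
fin 48 [0.54879644 0.15739193 0.04572446] [0.54261897 0.14249686 0.02543113] [0.55499683 0.17279993 0.05434763] ((548.7701416015625, 157.64987182617188), (30.27806
[... 793 characters left out ...]
 291.4139404296875), 77.94232940673828)
keeper 467 ((653.161376953125, -136.04092407226562), (233.19381713867188, 40.858802795410156), 80.720947265625) [ 0.64674299 -0.17076467  0.07388619]
dark 692 ((544.5087890625, -142.53411865234375), (110.54088592529297, 236.60545349121094), 76.53833770751953) [ 0.58490423 -0.1688541   0.05226381]
fin 111 [0.54977445 0.16387977 0.04465615] [0.54414086 0.14510949 0.02504688] [0.55615282 0.17549807 0.05297927] ((550.1192016601562, 160.30735778808594), (30.498472213745117, 11.783746719360352), 89.34064483642578)
plate 1610 [0.54885486 0.16177324 0.00811785] ((546.640380859375, 165.94992065429688), (143.3702392578125, 157.55853271484375), 84.88516235351562)
```

```bash
ls pics
```

```text
side0.png
sidecrop.png
top0.png
topcrop.png
```

View pics/topcrop.png

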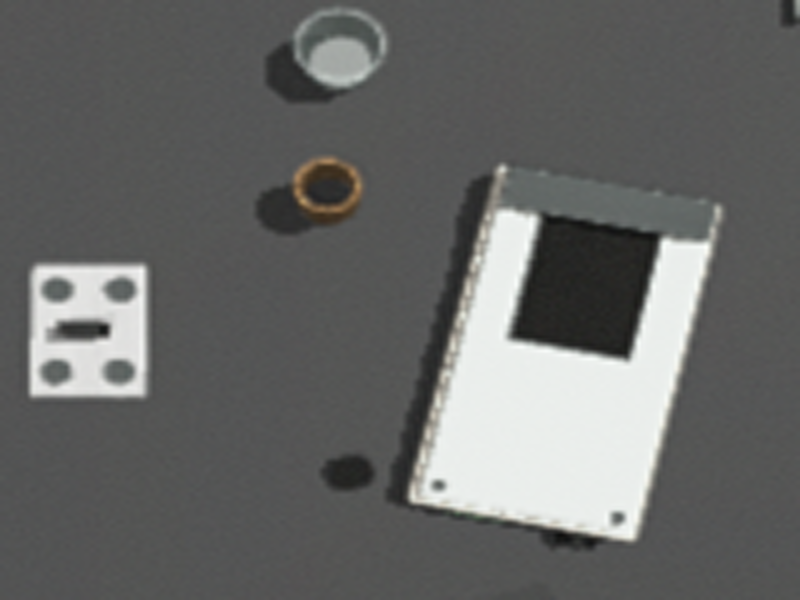

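View pics/sidecrop.png

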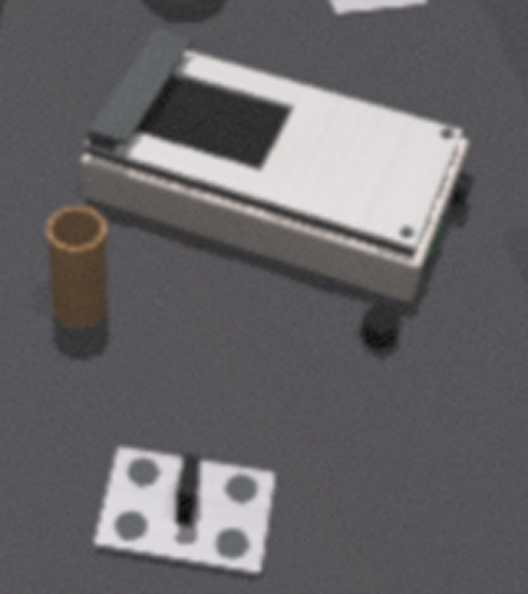

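```bash
cat >> h.py <<'E'
def plane(c,uv,h):
    uv=np.atleast_2d(np.asarray(uv,float));K=c['K'];T=c['cam_to_world']
    d=np.c_[(uv[:,0]-K[0,2])/K[0,0],(uv[:,1]-K[1,2])/K[1,1],np.ones(len(uv))]@T[:3,:3].T
    s=(h-T[2,3])/d[:,2];return T[:3,3]+d*s[:,None]
E
python3 - <<'E'
from h import *
for n,(r0,r1,c0,c1),pk in(('top',(180,300,285,365),(0,0)),('side',(140,240,245,385),None)):
    c=dict(np.load(f'{n}0.npz'));g=cv2.cvtColor(c['frame'],cv2.COLOR_BGR2GRAY)
    P=pts(c);S=8
    crop=cv2.resize(g[r0:r1,c0:c1],None,fx=S,fy=S,interpolation=cv2.INTER_CUBIC)
    def toworld(cnt,h):
        uv=(cnt.reshape(-1,2)+.5)/S-.5+[c0,r0]; return plane(c,uv,h)
    _,b=cv2.threshold(crop,130,255,0)
    cs,_=cv2.findContours(b,cv2.RETR_EXTERNAL,cv2.CHAIN_APPROX_NONE);k=max(cs,key=cv2.contourArea)
    W=toworld(k,.058);r=cv2.minAreaRect((W[:,:2]*1000).astype(np.float32));print(n,'white',r)
    # pocket: dark component enclosed
    _,b=cv2.threshold(crop,55,255,cv2.THRESH_BINARY_INV)
    cs,_=cv2.findContours(b,cv2.RETR_LIST,cv2.CHAIN_APPROX_NONE)
    for k in cs:
        if cv2.contourArea(k)>10000:
            W=toworld(k,.058);r=cv2.minAreaRect((W[:,:2]*1000).astype(np.float32));print(n,'dark',r,np.round(cv2.boxPoints(r),1).tolist(), W[:,:2].mean(0))
E
```

```text
top white ((528.1622924804688, -154.63607788085938), (150.0127716064453, 277.6527404785156), 77.0179672241211)
top dark ((581.8977661132812, -167.896728515625), (75.29214477539062, 101.33980560302734), 77.59039306640625) [[524.2999877929688, -193.8000030517578], [623.2999877929688, -215.60000610351562], [639.5, -142.0], [540.5, -120.19999694824219]] [ 0.58220345 -0.16808184]
top dark ((539.6927490234375, -72.63494873046875), (14.645915985107422, 268.2716064453125), 77.70072174072266) [[407.1000061035156, -51.20000076293945], [669.2000122070312, -108.4000015258789], [672.2999877929688, -94.0999984741211], [410.20001220703125, -36.900001525878906]] [ 0.53770127 -0.07272111]
side white ((516.1423950195312, -142.51287841796875), (159.74966430664062, 250.27957153320312), 77.11126708984375)
side dark ((585.5460815429688, -165.42599487304688), (71.06890106201172, 103.63041687011719), 76.98294067382812) [[527.0999755859375, -188.39999389648438], [628.0, -211.6999969482422], [644.0, -142.5], [543.0999755859375, -119.0999984741211]] [ 0.58525805 -0.16514089]
```

```bash
cat >> h.py <<'E'
def rect(c,box,thr,h,S=8,inv=False):
    r0,r1,c0,c1=box;g=cv2.cvtColor(c['frame'],cv2.COLOR_BGR2GRAY)
    crop=cv2.resize(g[r0:r1,c0:c1],None,fx=S,fy=S,interpolation=cv2.INTER_CUBIC)
    _,b=cv2.threshold(crop,thr,255,1 if inv else 0)
    cs,_=cv2.findContours(b,cv2.RETR_EXTERNAL,cv2.CHAIN_APPROX_NONE);k=max(cs,key=cv2.contourArea)
    W=plane(c,(k.reshape(-1,2)+.5)/S-.5+[c0,r0],h)
    return cv2.minAreaRect((W[:,:2]*1000).astype(np.float32))
E
python3 - <<'E'
from h import *
c=dict(np.load('top0.npz'))
for t in(90,110,130):
    print(t,'carrier',rect(c,(205,260,205,250),t,.008),'plat',rect(c,(180,300,285,365),t+20,.046))
for t in (80,90,100,110,120): print('pocket',t,rect(c,(207,239,314,340),t,.058,inv=True))
c=dict(np.load('side0.npz'))
for t in(90,110,130): print(t,'carrier side',rect(c,(270,320,250,325),t,.004))
g=cv2.cvtColor(dict(np.load('top0.npz'))['frame'],cv2.COLOR_BGR2GRAY); print(g[190:245:2,326].tolist()); print(g[226,300:360].tolist())
E
```

```text
90 carrier ((550.0755004882812, 157.14193725585938), (117.83676147460938, 82.96343231201172), 0.14341679215431213) plat ((528.9398803710938, -156.1315155029297), (153.03347778320312, 282.38409423828125), 77.16126251220703)
110 carrier ((550.2775268554688, 157.2128143310547), (113.94530487060547, 80.74877166748047), 0.012018985114991665) plat ((528.6576538085938, -155.83187866210938), (151.34609985351562, 280.1205749511719), 77.01797485351562)
130 carrier ((550.072021484375, 157.46734619140625), (79.25223541259766, 111.41744232177734), 89.6170425415039) plat ((519.2893676757812, -153.73544311523438), (150.04319763183594, 259.3474426269531), 77.0580825805664)
pocket 80 ((581.9723510742188, -168.11534118652344), (77.97695922851562, 104.4072265625), 76.11823272705078)
pocket 90 ((581.8035888671875, -168.23568725585938), (78.7915267944336, 104.87969970703125), 76.33213806152344)
pocket 100 ((581.6898193359375, -168.3194122314453), (79.49849700927734, 105.42656707763672), 76.55282592773438)
pocket 110 ((576.696533203125, -167.0941619873047), (82.75727081298828, 102.7795639038086), 88.86592
[... 159 characters left out ...]
55.51150512695312), (83.83973693847656, 119.21637725830078), 89.97191619873047)
110 carrier side ((550.9768676757812, 156.30027770996094), (80.3766860961914, 114.95699310302734), 89.76769256591797)
130 carrier side ((550.9066162109375, 156.53424072265625), (78.7874984741211, 113.23480987548828), 89.68341064453125)
[86, 84, 85, 104, 104, 102, 104, 92, 22, 36, 33, 41, 36, 37, 36, 37, 40, 38, 38, 38, 38, 38, 37, 40, 181, 238, 237, 237]
[44, 82, 179, 163, 203, 234, 238, 236, 236, 236, 236, 239, 234, 132, 48, 33, 38, 40, 39, 35, 41, 37, 40, 38, 38, 38, 38, 37, 35, 40, 37, 38, 36, 38, 40, 40, 36, 32, 89, 229, 239, 238, 236, 237, 237, 236, 236, 238, 238, 148, 88, 83, 86, 88, 86, 85, 86, 87, 88, 86]
```

Call:
play_rows:
  plan: [0, 0, 0, 0, 0, -0.144, 0, 0, 0, 0, 0, -0.144, 0, 0, 0, 0, 0, -0.144, 0, 0, 0, 0, 0, -0.144, 0, 0, 0, 0, 0, -0.144, 0, 0, 0, 0, 0, -0.144, 0, 0, 0, 0, 0, -0.144, 0, 0, 0, 0, 0, -0.144]
  hand: 45

```text
clock: 2.1
eef_pos: [0.2029, -0.457, 0.2423]
tool_rot: [0.706, 0.708, -0.0, 0.0]
ft_force: [0.3, -0.3, -0.0]
grip_width: 0.0382
```

Call:
play_rows:
  plan: [51, 29, 0, 0, 0, 0, 51, 29, 0, 0, 0, 0, 51, 29, 0, 0, 0, 0, 51, 29, 0, 0, 0, 0, 51, 29, 0, 0, 0, 0, 51, 29, 0, 0, 0, 0, 51, 29, 0, 0, 0, 0, 51, 29, 0, 0, 0, 0, 51, 29, 0, 0, 0, 0, 51, 29, 0, 0, 0, 0, 51, 29, 0, 0, 0, 0, 51, 29, 0, 0, 0, 0, 0, 0, 0, 0, 0, 0]

```text
clock: 3.72
eef_pos: [0.5526, 0.1583, 0.2408]
tool_rot: [0.706, 0.709, -0.0, -0.0]
ft_force: [0.1, 0.3, -0.2]
grip_width: 0.0381
```

```bash
cat >> h.py <<'E'
def st():
    o=bot.get_obs();M=R.from_quat(o['tool_rot']).as_matrix()
    print('t',round(float(o['clock']),2),'p',np.round(o['eef_pos']*1000,1),'yaw',np.round(np.degrees(np.arctan2(M[1,0],M[0,0])),2),'tilt',np.round(np.degrees(M[:2,2]),2),'F',np.round(o['ft_force'],2),'T',np.round(o['ft_torque'],2),'w',round(float(o['grip_width'])*1000,2))
    return o,M
E
python3 -c "
from h import *
o,M=st();print(o['joint_pos'])"
```

```text
t 3.73 p [552.6 158.3 240.8] yaw 90.24 tilt [-0.05  0.02] F [ 0.1   0.27 -0.22] T [0.   0.07 0.08] w 38.13
[2.78660525e-01 3.92243454e-01 2.13069043e-01 1.39231215e+00
 5.81460648e-04 1.84530212e+00]
```

Call:
play_rows:
  plan: [-1, -2, 40, 0, 0, 0.006, 0, 0, 40, 0, 0, 0, 0, 0, 40, 0, 0, 0, 0, 0, 40, 0, 0, 0, 0, 0, 36, 0, 0, 0, 0, 0, 15, 0, 0, 0, 0, 0, 5, 0, 0, 0, 0, 0, 0, 0, 0, 0]

```text
clock: 4.72
eef_pos: [0.5503, 0.1537, 0.0274]
tool_rot: [0.71, 0.705, 0.001, 0.0]
ft_force: [1.0, 0.6, -0.1]
grip_width: 0.0387
```

```bash
python3 -c "
from h import *
o,M=st();c=bot.camera('side');cv2.imwrite('pics/s1.png',cv2.resize(c['frame'][230:340,210:370],None,fx=5,fy=5))"
```

```text
t 4.72 p [550.3 153.7  27.4] yaw 89.58 tilt [0.1  0.02] F [ 1.01  0.61 -0.14] T [ 0.01  0.03 -0.06] w 38.69
```

View pics/s1.png

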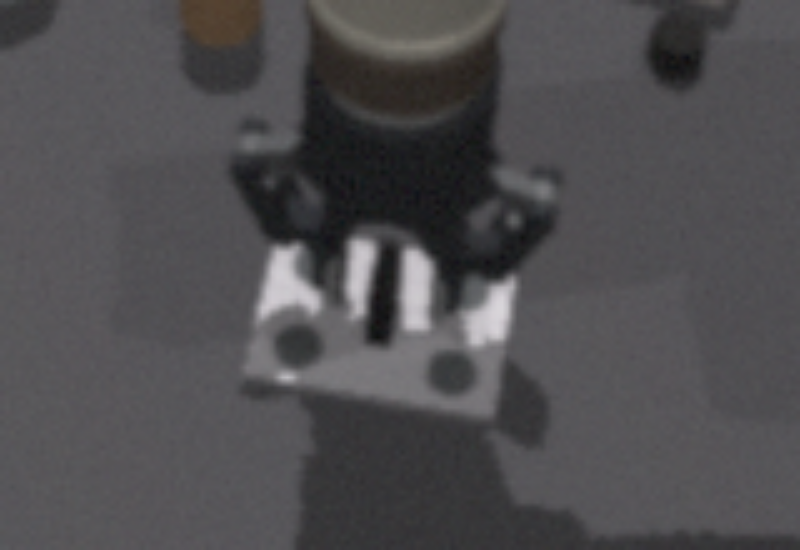

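Call:
play_rows:
  plan: [3, 0, 3, 0, 0, 0, 0, 0, 0, 0, 0, 0, 0, 0, 0, 0, 0, 0]

```text
clock: 5.15
eef_pos: [0.5496, 0.1568, 0.0236]
tool_rot: [0.709, 0.705, 0.0, 0.0]
ft_force: [0.5, 0.1, -0.8]
grip_width: 0.0383
```

Call:
play_rows:
  plan: [0, 0, 0, 0, 0, 0, 0, 0, 0, 0, 0, 0, 0, 0, 0, 0, 0, 0, 0, 0, 0, 0, 0, 0, 0, 0, 0, 0, 0, 0, 0, 0, 0, 0, 0, 0]
  hand: 0

```text
clock: 5.9
eef_pos: [0.55, 0.1567, 0.0236]
tool_rot: [0.71, 0.705, 0.0, 0.0]
ft_force: [1.5, 0.4, 2.4]
grip_width: 0.0115
```

```bash
python3 -c "
from h import *
o,M=st()"
```

```text
t 5.9 p [550.  156.7  23.6] yaw 89.59 tilt [0.06 0.01] F [1.47 0.39 2.42] T [ 0.   -0.16 -0.04] w 11.48
```

Call:
play_rows:
  plan: [0, 0, -20, 0, 0, 0, 0, 0, -40, 0, 0, 0, 0, 0, -40, 0, 0, 0, 0, 0, 0, 0, 0, 0.055, 0, 0, 0, 0, 0, 0.055, 0, 0, 0, 0, 0, 0.054, 0, 0, 0, 0, 0, 0.054, -20, -1, 0, 0, 0, 0, -40, -2, 0, 0, 0, 0, -45, -3, 0, 0, 0, 0, -45, -3, 0, 0, 0, 0, -45, -3, 0, 0, 0, 0, -45, -3, 0, 0, 0, 0, -45, -3, 0, 0, 0, 0, -24, -1, 0, 0, 0, 0, 0, 0, 0, 0, 0, 0, 0, 0, 0, 0, 0, 0]

```text
clock: 8.02
eef_pos: [0.4612, -0.1401, 0.1229]
tool_rot: [0.782, 0.623, -0.0, -0.001]
ft_force: [0.7, -0.1, -3.6]
grip_width: 0.0115
```

```bash
python3 -c "
from h import *
o,M=st()
for n in('top','side'):
    c=bot.camera(n);np.savez(n+'2.npz',**c);cv2.imwrite(f'pics/{n}2.png',cv2.resize(c['frame'][140:300,230:390],None,fx=3.7,fy=3.7,interpolation=cv2.INTER_CUBIC))"
```

```text
t 8.03 p [ 461.2 -140.1  122.9] yaw 77.1 tilt [-0.08  0.05] F [ 0.73 -0.12 -3.58] T [-0.03 -0.05  0.01] w 11.46
```

View pics/top2.png

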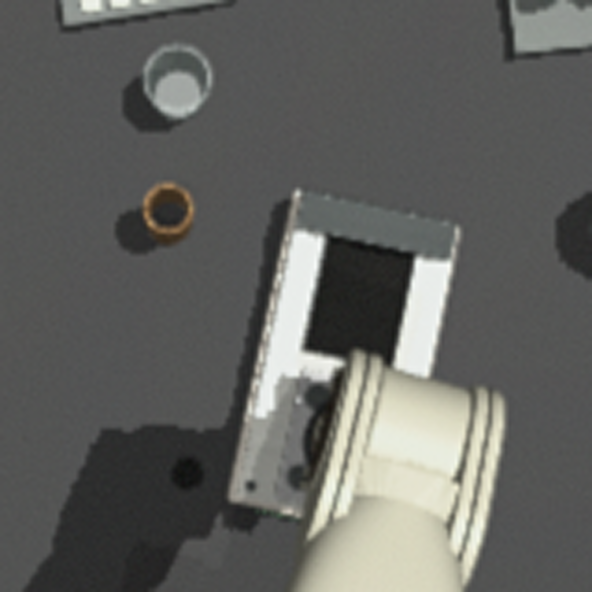

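View pics/side2.png

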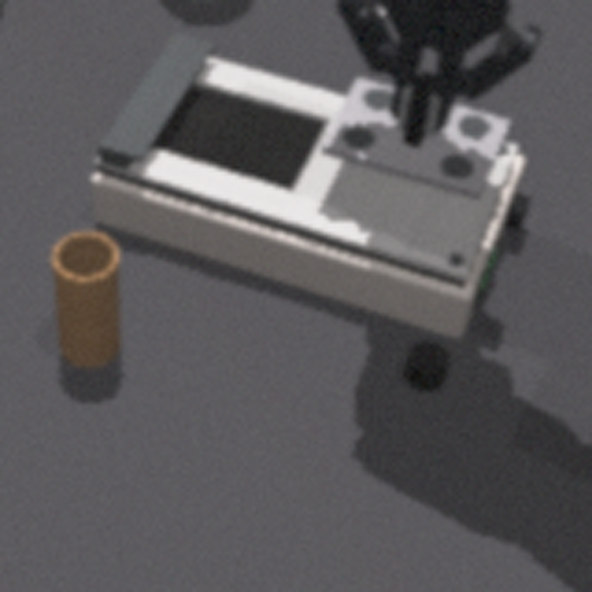

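Call:
play_rows:
  plan: [0, 1, 20, 0, 0, 0, 0, 0, 12, 0, 0, 0, 0, 0, 5, 0, 0, 0, 0, 0, 1, 0, 0, 0, 0, 0, 0, 0, 0, 0]

```text
clock: 8.75
eef_pos: [0.4634, -0.1406, 0.0857]
tool_rot: [0.782, 0.623, 0.0, 0.0]
ft_force: [0.3, 0.4, -2.9]
grip_width: 0.0111
```

```bash
python3 -c "
from h import *
o,M=st()
c=bot.camera('side');np.savez('side3.npz',**c);cv2.imwrite('pics/side3.png',cv2.resize(c['frame'][140:240,240:390],None,fx=5,fy=5,interpolation=cv2.INTER_CUBIC))"
```

```text
t 8.75 p [ 463.4 -140.6   85.7] yaw 77.12 tilt [ 0.04 -0.01] F [ 0.27  0.35 -2.93] T [-0.02  0.02  0.01] w 11.05
```

View pics/side3.png

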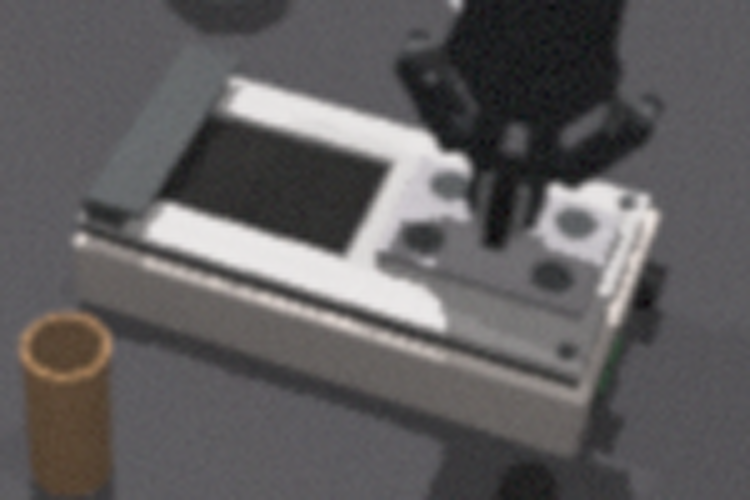

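Call:
play_rows:
  plan: [0, 0, 1, 0, 0, 0, 0, 0, 1, 0, 0, 0, 0, 0, 1, 0, 0, 0, 0, 0, 0.5, 0, 0, 0, 0, 0, 0, 0, 0, 0]

```text
clock: 9.43
eef_pos: [0.463, -0.1405, 0.0817]
tool_rot: [0.782, 0.623, -0.0, -0.0]
ft_force: [1.1, 0.1, -3.2]
grip_width: 0.0114
```

Call:
play_rows:
  plan: [0, 0, 0.5, 0, 0, 0, 0, 0, 0, 0, 0, 0]

```text
clock: 9.68
eef_pos: [0.463, -0.1406, 0.0815]
tool_rot: [0.782, 0.623, 0.0, 0.0]
ft_force: [-0.5, 0.4, -0.6]
grip_width: 0.0112
```

Call:
play_rows:
  plan: [0, 0, 0.4, 0, 0, 0, 0, 0, 0, 0, 0, 0]

```text
clock: 9.93
eef_pos: [0.4631, -0.1406, 0.0812]
tool_rot: [0.782, 0.623, 0.0, 0.0]
ft_force: [-1.1, -0.1, 1.1]
grip_width: 0.0111
```

```bash
cat >> h.py <<'E'
def proj(c,Pw):
    Pw=np.atleast_2d(Pw);T=np.linalg.inv(c['cam_to_world']);q=Pw@T[:3,:3].T+T[:3,3];q=q@c['K'].T;return q[:,:2]/q[:,2:]
E
python3 -c "
from h import *
o,M=st()
c=bot.camera('side');np.savez('side4.npz',**c)
S=5;r0,c0=140,240
im=cv2.resize(c['frame'][140:250,240:390],None,fx=S,fy=S,interpolation=cv2.INTER_CUBIC)
cv2.imwrite('pics/side4.png',im)
a=np.radians(-12.9);ex=np.array([np.cos(a),np.sin(a),0]);ey=np.array([-np.sin(a),np.cos(a),0]);O=np.array([.5287,-.1558,0])
def dr(x0,x1,y0,y1,z,col,O=O):
    P=[O+ex*x+ey*y+[0,0,z] for x,y in((x0,y0),(x1,y0),(x1,y1),(x0,y1))]
    q=((proj(c,np.array(P))-[c0,r0]+.5)*S-.5).round().astype(int);cv2.polylines(im,[q],True,col,1)
mm=.001;off=4*mm
dr(-.135+off,.135+off,-.068,.068,.058,(0,255,0))
dr(-.0025+off,.1125+off,-.0405,.0405,.058,(0,0,255))
dr(.1+off,.133+off,-.068,.068,.074,(255,255,0))
C=o['eef_pos'].copy();C[2]=0
dr(-.055,.055,-.038,.038,.066,(255,0,255),C)
cv2.imwrite('pics/side4o.png',im)
"
```

```text
t 9.93 p [ 463.1 -140.6   81.2] yaw 77.11 tilt [ 0.01 -0.01] F [-1.06 -0.14  1.11] T [0.07 0.32 0.02] w 11.08
```

View pics/side4o.png

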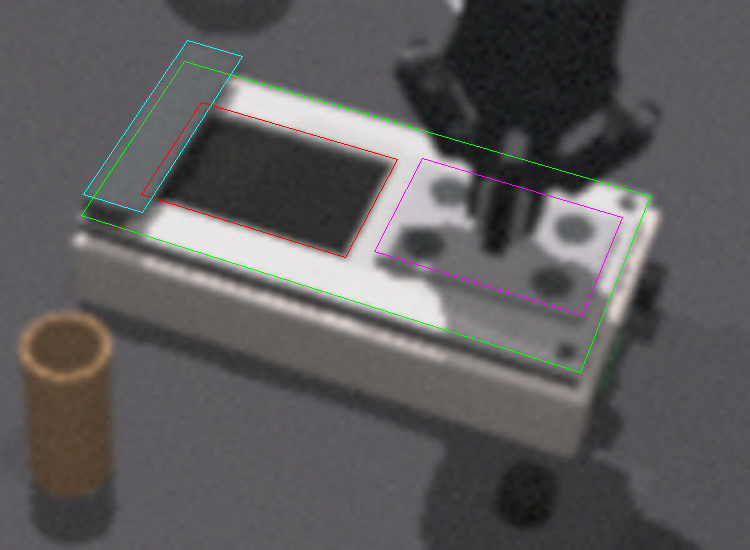

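Call:
play_rows:
  plan: [0, 0, 0, 0, 0, 0, 0, 0, 0, 0, 0, 0, 0, 0, 0, 0, 0, 0, 0, 0, 0, 0, 0, 0]
  hand: 45

```text
clock: 10.48
eef_pos: [0.4631, -0.1405, 0.0809]
tool_rot: [0.782, 0.623, 0.0, 0.0]
ft_force: [0.2, -0.7, 0.5]
grip_width: 0.0383
```

Call:
play_rows:
  plan: [0, 0, -20, 0, 0, 0, 0, 0, -40, 0, 0, 0, 0, 0, -40, 0, 0, 0, -45, 0, 0, 0, 0, 0, -50, 0, 0, 0, 0, 0, -50, 0, 0, 0, 0, 0, -50, 0, 0, 0, 0, 0, -35, 0, 0, 0, 0, 0, 0, 0, 0, 0, 0, 0]

```text
clock: 11.6
eef_pos: [0.4109, -0.367, 0.1805]
tool_rot: [0.783, 0.622, -0.0, 0.0]
ft_force: [0.5, 0.2, -0.4]
grip_width: 0.0387
```

```bash
python3 -c "
from h import *
o,M=st()
for n in('top','side'):
    c=bot.camera(n);np.savez(n+'5.npz',**c);cv2.imwrite(f'pics/{n}5.png',cv2.resize(c['frame'][180:300,270:390] if n=='top' else c['frame'][140:250,240:390],None,fx=5,fy=5,interpolation=cv2.INTER_CUBIC))"
```

```text
t 11.6 p [ 410.9 -367.   180.5] yaw 76.88 tilt [-0.   -0.02] F [ 0.46  0.16 -0.41] T [ 0.03  0.02 -0.01] w 38.71
```

View pics/top5.png

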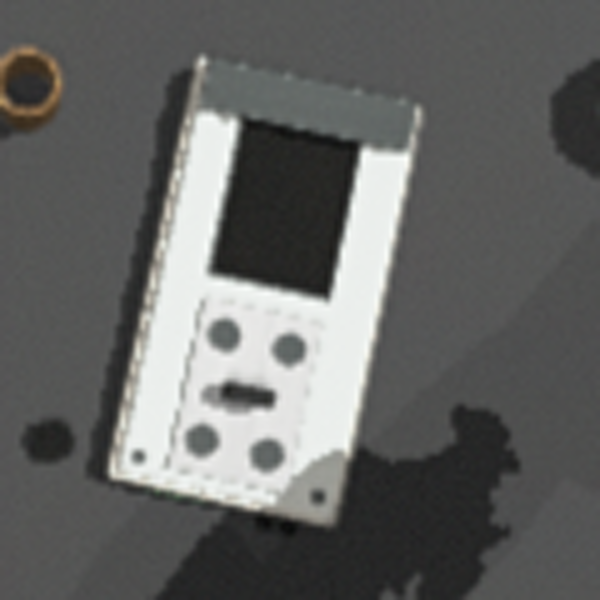

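View pics/side5.png

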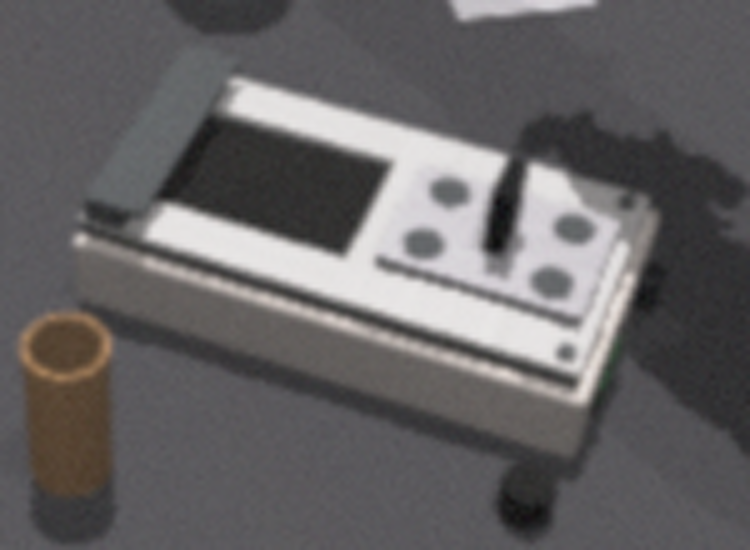

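```bash
cat > m.py <<'E'
from h import *
a=np.radians(-12.9);ex=np.array([np.cos(a),np.sin(a)]);ey=np.array([-np.sin(a),np.cos(a)]);O=np.array([.5287,-.1558])
def topl(W): d=np.atleast_2d(W)[:,:2]-O; return np.c_[d@ex,d@ey]*1000
def edge(c,y0,xs,h,dirn,lo,hi,thr=None):
    # sample gray along platform line: at given x's vary y (dirn='y') or vice versa; return subpixel crossing
    g=cv2.cvtColor(c['frame'],cv2.COLOR_BGR2GRAY).astype(np.float32);out=[]
    for s in xs:
        t=np.arange(lo,hi,.25)
        L=np.array([O+ (ex*s+ey*v if dirn=='y' else ex*v+ey*s)/1000 for v in t]);uv=proj(c,np.c_[L,np.full(len(L),h)]).astype(np.float32)
        p=cv2.remap(g,uv[:,0][None],uv[:,1][None],cv2.INTER_CUBIC)[0]
        m=(np.percentile(p,5)+np.percentile(p,95))/2;i=np.where((p[:-1]-m)*(p[1:]-m)<=0)[0]
        if len(i):
            out.append((s,t[i].mean()))
    return np.array(out)
E
cat > m5.py <<'E'
from m import *
import sys
for n in('top','side'):
    c=dict(np.load(f'{n}5.npz'))
    h=.058
    print(n)
    L=edge(c,0,range(15,90,5),h,'y',32,50);Rr=edge(c,0,range(15,90,5),h,'y',-50,-32)
    for e in(L,Rr):
        f=np.polyfit(e[:,0],e[:,1],1);print(' side edge slope deg',np.degrees(f[0]).round(2),'y@50',np.polyval(f,50).round(2),e[:,1].std().round(2))
    N=edge(c,0,range(-30,31,5),h,'x',-8,12);f=np.polyfit(N[:,0],N[:,1],1);print(' near edge x',f[1].round(2),'slope deg',np.degrees(f[0]).round(2))
    g=cv2.cvtColor(c['frame'],cv2.COLOR_BGR2GRAY);P=[]
    S=6;uv=None
    # rectified patch of carrier, 0.25mm/px
    xs=np.arange(-130,-8,.25);ys=np.arange(-50,50,.25);X,Y=np.meshgrid(xs,ys)
    W=O+(X[...,None]*ex+Y[...,None]*ey)/1000
    q=proj(c,np.c_[W.reshape(-1,2),np.full(X.size,.066)]).astype(np.float32)
    p=cv2.remap(g,q[:,0].reshape(X.shape),q[:,1].reshape(X.shape),cv2.INTER_CUBIC)
    cv2.imwrite(f'pics/rect_{n}.png',p)
    b=(p<165).astype(np.uint8);nn,lab,stt,cen=cv2.connectedComponentsWithStats(b)
    for i in range(1,nn):
        if stt[i,4]>800: print('  ',stt[i,4],'x',round(xs[0]+cen[i,0]*.25,2),'y',round(ys[0]+cen[i,1]*.25,2))
E
python3 m5.py
```

```text
top
 side edge slope deg -0.12 y@50 39.65 0.33
 side edge slope deg 0.08 y@50 -39.5 0.26
 near edge x 1.44 slope deg 0.09
   4328 x -120.16 y -44.06
   5555 x -102.98 y -20.23
   5376 x -35.02 y -20.2
   10750 x -70.57 y 4.04
   5386 x -102.95 y 21.81
   5326 x -34.96 y 21.84
side
 side edge slope deg 0.27 y@50 40.57 0.27
 side edge slope deg -0.11 y@50 -37.97 0.27
 near edge x 2.23 slope deg -0.61
   8769 x -116.82 y -40.65
   22700 x -66.41 y -10.53
   6348 x -101.9 y -19.23
   6267 x -34.26 y -19.12
   6135 x -33.92 y 22.92
   6433 x -102.31 y 22.91
   13954 x -70.22 y 44.12
```

```bash
python3 -c "
import cv2,numpy as np
a=cv2.imread('pics/rect_top.png');b=cv2.imread('pics/rect_side.png');print(a.shape);cv2.imwrite('pics/rr.png',cv2.resize(np.vstack([a,b]),None,fx=.75,fy=.75)[:600])"
```

```text
(400, 488, 3)
```

View pics/rr.png

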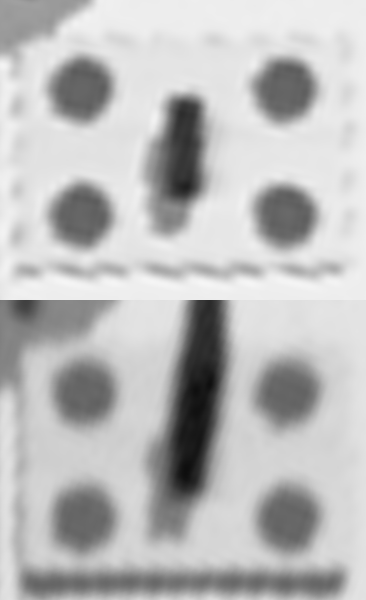

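Call:
play_rows:
  plan: [35, 0, 0, 0, 0, 0, 50, 0, 0, 0, 0, 0, 50, 0, 0, 0, 0, 0, 50, 0, 0, 0, 0, 0, 45, 0, 0, 0, 0, 0, 0, 0, 40, 0, 0, 0, 0, 0, 35, 0, 0, 0, 0, 0, 15, 0, 0, 0, 0, 0, 9, 0, 0, 0, 0, 0, 0, 0, 0, 0, 0, 0, 0, 0, 0, 0]

```text
clock: 13.08
eef_pos: [0.4637, -0.1405, 0.0828]
tool_rot: [0.782, 0.623, 0.0, 0.001]
ft_force: [-0.5, -0.6, 0.2]
grip_width: 0.0387
```

```bash
python3 -c "
from m import *
o,M=st();print(topl(o['eef_pos']))"
```

```text
t 13.07 p [ 463.7 -140.5   82.8] yaw 77.13 tilt [ 0.09 -0.03] F [-0.55 -0.59  0.23] T [ 0.    0.07 -0.  ] w 38.71
[[-66.77669375   0.40388957]]
```

Call:
play_rows:
  plan: [0, 0, 0, 0, 0, 0, 0, 0, 0, 0, 0, 0, 0, 0, 0, 0, 0, 0, 0, 0, 0, 0, 0, 0, 0, 0, 0, 0, 0, 0]
  hand: 0

```text
clock: 13.7
eef_pos: [0.4634, -0.1407, 0.0822]
tool_rot: [0.782, 0.623, 0.0, 0.0]
ft_force: [0.1, -0.2, 2.6]
grip_width: 0.0115
```

Call:
play_rows:
  plan: [-0.7, 2, 0, 0, 0, 0, 0, 5, 0, 0, 0, 0, 0, 5, 0, 0, 0, 0, 0, 3, 0, 0, 0, 0, 0, 0, 0, 0, 0, 0]

```text
clock: 14.32
eef_pos: [0.4754, -0.1441, 0.0816]
tool_rot: [0.782, 0.623, -0.001, -0.002]
ft_force: [-5.6, 1.5, 8.1]
grip_width: 0.0114
```

```bash
python3 -c "
from m import *
o,M=st();print(topl(o['eef_pos']))"
```

```text
t 14.32 p [ 475.4 -144.1   81.6] yaw 77.11 tilt [-0.25  0.06] F [-5.61  1.49  8.15] T [0.23 0.91 0.04] w 11.39
[[-54.60281201  -0.45862219]]
```

Call:
play_rows:
  plan: [0, 0, -0.8, 0, 0, 0, 0, 4, 0, 0, 0, 0, 0, 6, 0, 0, 0, 0, 0, 6, 0, 0, 0, 0, 0, 0, 0, 0, 0, 0]

```text
clock: 14.95
eef_pos: [0.492, -0.1479, 0.0822]
tool_rot: [0.782, 0.623, -0.001, -0.001]
ft_force: [-3.4, 1.2, 2.8]
grip_width: 0.0111
```

```bash
python3 -c "
from m import *
o,M=st();print(topl(o['eef_pos']))"
```

```text
t 14.95 p [ 492.  -147.9   82.2] yaw 77.11 tilt [-0.15  0.03] F [-3.4   1.18  2.78] T [0.15 0.69 0.02] w 11.11
[[-37.55717884  -0.50598364]]
```

Call:
play_rows:
  plan: [0, 5, 0, 0, 0, 0, 0, 7, 0, 0, 0, 0, 0, 7, 0, 0, 0, 0, 0, 5, 0, 0, 0, 0, 0, 2, 0, 0, 0, 0, 0, 0, 0, 0, 0, 0]

```text
clock: 15.7
eef_pos: [0.5188, -0.154, 0.0826]
tool_rot: [0.782, 0.623, 0.0, 0.0]
ft_force: [-2.7, 0.8, 1.7]
grip_width: 0.0107
```

```bash
python3 -c "
from m import *
o,M=st();print(topl(o['eef_pos']))
c=bot.camera('side');np.savez('side6.npz',**c);cv2.imwrite('pics/side6.png',cv2.resize(c['frame'][140:250,240:390],None,fx=5,fy=5,interpolation=cv2.INTER_CUBIC))"
```

```text
t 15.7 p [ 518.8 -154.    82.6] yaw 77.11 tilt [ 0.02 -0.01] F [-2.67  0.85  1.72] T [ 0.14  0.49 -0.  ] w 10.73
[[-10.09000007  -0.47818814]]
```

View pics/side6.png

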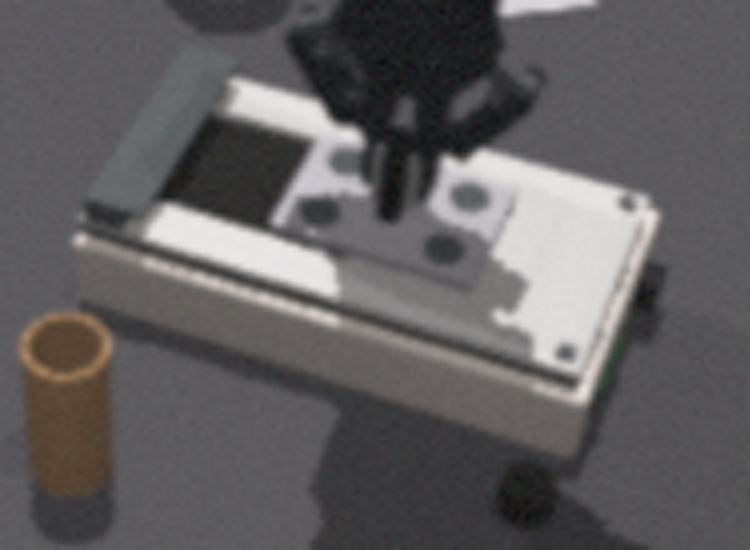

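Call:
play_rows:
  plan: [0, 0, 0, 0, 0, 0, 0, 0, 0, 0, 0, 0, 0, 0, -3, 0, 0, 0, 0, 0, 0, 0, 0, 0]
  hand: 22

```text
clock: 16.25
eef_pos: [0.5189, -0.1541, 0.0862]
tool_rot: [0.782, 0.623, 0.0, 0.0]
ft_force: [0.8, 0.3, -0.4]
grip_width: 0.0187
```

Call:
play_rows:
  plan: [0, 3, 0, 0, 0, 0, 0, 3, 0, 0, 0, 0, 0, 3, 0, 0, 0, 0, 0, 3, 0, 0, 0, 0, 0, 3, 0, 0, 0, 0, 0, 3, 0, 0, 0, 0, 0, 3, 0, 0, 0, 0, 0, 3, 0, 0, 0, 0]

```text
clock: 17.25
eef_pos: [0.5421, -0.1594, 0.0855]
tool_rot: [0.782, 0.623, -0.0, -0.0]
ft_force: [-1.0, 0.6, -0.5]
grip_width: 0.019
```

```bash
python3 -c "
from m import *
o,M=st();print(topl(o['eef_pos']))
c=bot.camera('side');np.savez('side7.npz',**c);cv2.imwrite('pics/side7.png',cv2.resize(c['frame'][140:250,240:390],None,fx=5,fy=5,interpolation=cv2.INTER_CUBIC))"
```

```text
t 17.25 p [ 542.1 -159.4   85.5] yaw 77.11 tilt [-0.  0.] F [-1.01  0.61 -0.55] T [0.07 0.25 0.01] w 18.99
[[13.85792    -0.47002458]]
```

View pics/side7.png

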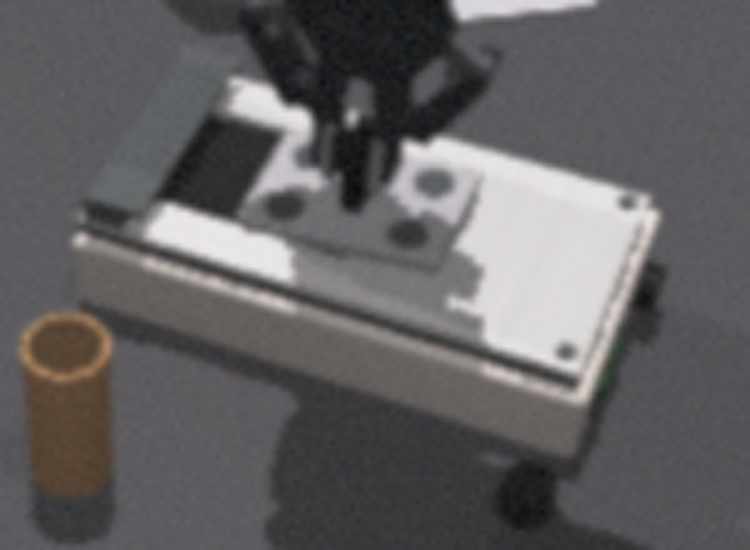

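Call:
play_rows:
  plan: [0, 3, 0, 0, 0, 0, 0, 3, 0, 0, 0, 0, 0, 3, 0, 0, 0, 0, 0, 3, 0, 0, 0, 0, 0, 3, 0, 0, 0, 0, 0, 3, 0, 0, 0, 0, 0, 3, 0, 0, 0, 0, 0, 3, 0, 0, 0, 0]

```text
clock: 18.3
eef_pos: [0.5654, -0.1647, 0.0857]
tool_rot: [0.782, 0.623, -0.0, -0.0]
ft_force: [-1.2, 0.6, -1.8]
grip_width: 0.0183
```

```bash
python3 -c "
from m import *
o,M=st();print(topl(o['eef_pos']))
c=bot.camera('side');np.savez('side8.npz',**c);cv2.imwrite('pics/side8.png',cv2.resize(c['frame'][140:250,240:390],None,fx=5,fy=5,interpolation=cv2.INTER_CUBIC))"
```

```text
t 18.3 p [ 565.4 -164.7   85.7] yaw 77.11 tilt [-0.  0.] F [-1.2   0.63 -1.77] T [ 0.1   0.32 -0.03] w 18.32
[[37.74883238 -0.45741182]]
```

View pics/side8.png

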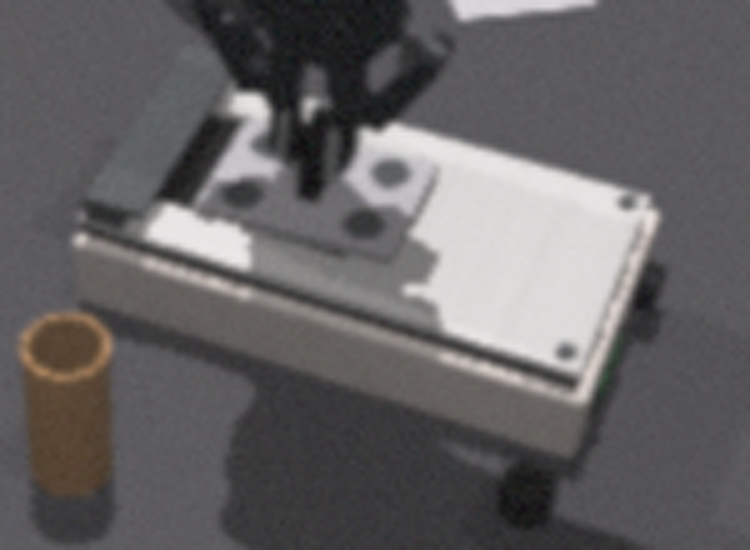

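Call:
play_rows:
  plan: [0, 3, 0, 0, 0, 0, 0, 3, 0, 0, 0, 0, 0, 3, 0, 0, 0, 0, 0, 3, 0, 0, 0, 0, 0, 3, 0, 0, 0, 0, 0, 1, 0, 0, 0, 0, 0, 1, 0, 0, 0, 0, 0, 1, 0, 0, 0, 0]

```text
clock: 19.35
eef_pos: [0.5827, -0.1687, 0.0857]
tool_rot: [0.782, 0.623, -0.0, -0.0]
ft_force: [-0.9, 1.1, -1.0]
grip_width: 0.0187
```

Call:
play_rows:
  plan: [0, 1, 0, 0, 0, 0, 0, 1, 0, 0, 0, 0, 0, 1, 0, 0, 0, 0, 0, 0, 0, 0, 0, 0]

```text
clock: 19.85
eef_pos: [0.5859, -0.1694, 0.0858]
tool_rot: [0.782, 0.623, 0.0, 0.0]
ft_force: [-1.4, 0.0, -0.6]
grip_width: 0.0186
```

```bash
python3 -c "
from m import *
o,M=st();print(topl(o['eef_pos']))
c=bot.camera('side');np.savez('side9.npz',**c);cv2.imwrite('pics/side9.png',cv2.resize(c['frame'][140:250,240:390],None,fx=5,fy=5,interpolation=cv2.INTER_CUBIC))"
```

```text
t 19.85 p [ 585.9 -169.4   85.8] yaw 77.11 tilt [ 0.02 -0.  ] F [-1.36  0.04 -0.61] T [0.08 0.22 0.05] w 18.6
[[58.79029816 -0.46245779]]
```

View pics/side9.png

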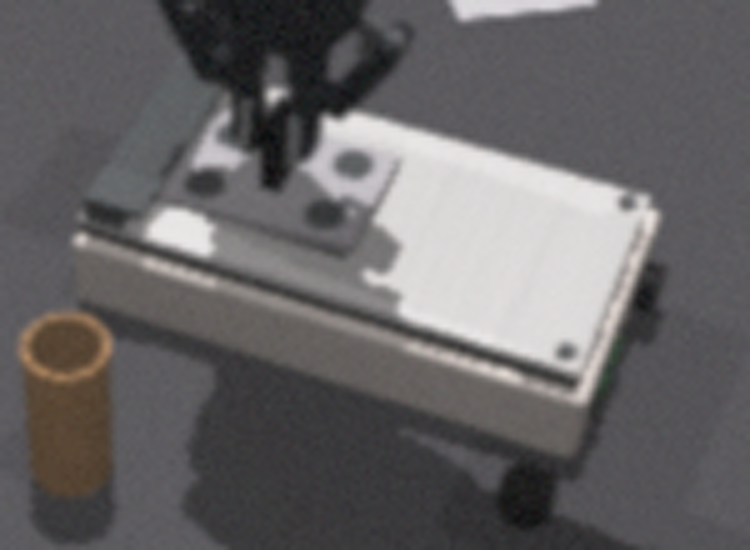

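Call:
play_rows:
  plan: [0, 1, 0, 0, 0, 0, 0, 0, 0, 0, 0, 0]

```text
clock: 20.15
eef_pos: [0.5867, -0.1696, 0.0857]
tool_rot: [0.782, 0.623, -0.0, -0.0]
ft_force: [-1.5, 0.4, -0.9]
grip_width: 0.018
```

Call:
play_rows:
  plan: [0, 1, 0, 0, 0, 0, 0, 0, 0, 0, 0, 0]

```text
clock: 20.4
eef_pos: [0.5877, -0.1698, 0.0857]
tool_rot: [0.782, 0.623, 0.0, 0.0]
ft_force: [-1.9, 0.5, -0.4]
grip_width: 0.0186
```

Call:
play_rows:
  plan: [0, 1, 0, 0, 0, 0, 0, 0, 0, 0, 0, 0]

```text
clock: 20.65
eef_pos: [0.5889, -0.1701, 0.0859]
tool_rot: [0.782, 0.623, 0.0, 0.0]
ft_force: [-1.5, -0.2, -0.2]
grip_width: 0.0191
```

```bash
python3 -c "
from m import *
o,M=st();print(topl(o['eef_pos']))
c=bot.camera('side');np.savez('side10.npz',**c);cv2.imwrite('pics/side10.png',cv2.resize(c['frame'][140:250,240:390],None,fx=5,fy=5,interpolation=cv2.INTER_CUBIC))"
```

```text
t 20.65 p [ 588.9 -170.1   85.9] yaw 77.11 tilt [ 0.03 -0.01] F [-1.54 -0.24 -0.2 ] T [ 0.06  0.27 -0.01] w 19.08
[[61.86282846 -0.47856515]]
```

View pics/side10.png

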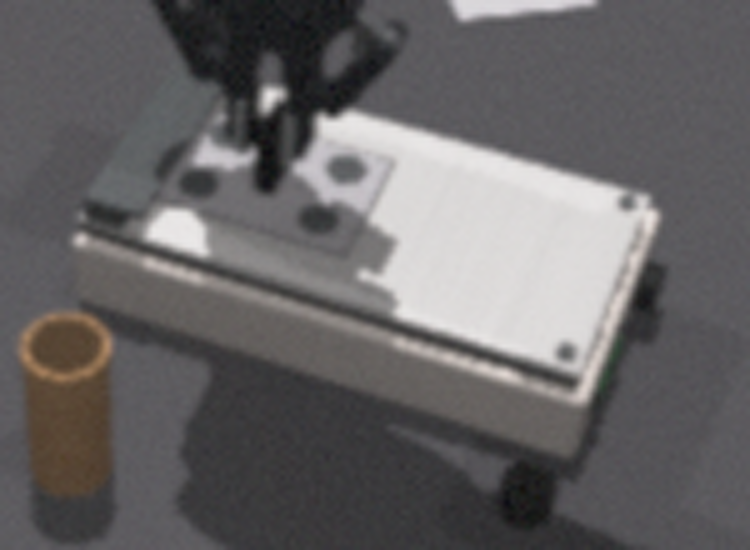

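```bash
cat >> m.py <<'E'
def heights(f):
    c=dict(np.load(f));P=pts(c);d=P[...,:2]-O;x=d@ex*1000;y=d@ey*1000;g=cv2.cvtColor(c['frame'],cv2.COLOR_BGR2GRAY)
    for x0 in range(-20,100,10):
        m=(x>x0)&(x<x0+10)&(abs(y)<33)&(c['range_z']>0)&(P[...,2]<.075)
        m2=(x>x0)&(x<x0+10)&(y<-46)&(y>-64)&(c['range_z']>0)&(P[...,2]<.075)
        print(x0,m.sum(),np.round(np.median(P[m][:,2])*1000,1) if m.any() else None,np.round(np.median(P[m2][:,2])*1000,1) if m2.any() else None)
E
python3 -c "
from m import *
for f in('side9.npz','side10.npz'): print(f);heights(f)"
```

```text
side9.npz
-20 70 58.3 58.3
-10 79 59.1 58.2
0 67 65.9 58.0
10 63 65.7 57.8
20 62 65.2 58.7
30 62 64.3 58.9
40 48 64.0 57.8
50 27 64.4 None
60 31 62.5 None
70 40 62.3 59.2
80 42 61.5 58.1
90 57 61.0 None
side10.npz
-20 64 58.0 58.3
-10 68 58.1 57.5
0 73 59.8 57.8
10 66 60.1 58.4
20 61 60.4 57.9
30 67 60.2 57.8
40 56 60.1 57.9
50 40 60.9 58.7
60 29 60.2 None
70 41 60.0 58.0
80 45 60.7 57.5
90 51 60.3 None
```

Call:
play_rows:
  plan: [0, -1.5, 0, 0, 0, 0, 0, -1.5, 0, 0, 0, 0, 0, 0, 0, 0, 0, 0, 0, 0, -10, 0, 0, 0, 0, 0, -30, 0, 0, 0, 0, 0, -40, 0, 0, 0, -30, 0, -20, 0, 0, 0, -50, 0, 0, 0, 0, 0, -50, 0, 0, 0, 0, 0, -40, -30, 0, 0, 0, 0, 0, -30, 0, 0, 0, 0, 0, -30, 0, 0, 0, 0, 0, 0, 0, 0, 0, 0, 0, 0, 0, 0, 0, 0]

```text
clock: 22.45
eef_pos: [0.4609, -0.3154, 0.1867]
tool_rot: [0.782, 0.623, 0.0, 0.001]
ft_force: [-0.8, -0.8, 0.5]
grip_width: 0.0188
```

```bash
cat > m11.py <<'E'
from m import *
o,M=st()
for n in('top','side'):
    c=bot.camera(n);np.savez(n+'11.npz',**c);cv2.imwrite(f'pics/{n}11.png',cv2.resize(c['frame'][180:300,270:390] if n=='top' else c['frame'][140:250,240:390],None,fx=5,fy=5,interpolation=cv2.INTER_CUBIC))
    print(n);heights(n+'11.npz')
c=dict(np.load('top11.npz'));g=cv2.cvtColor(c['frame'],cv2.COLOR_BGR2GRAY)
xs=np.arange(-5,100,.25);ys=np.arange(-50,50,.25);X,Y=np.meshgrid(xs,ys);W=O+(X[...,None]*ex+Y[...,None]*ey)/1000
q=proj(c,np.c_[W.reshape(-1,2),np.full(X.size,.060)]).astype(np.float32)
p=cv2.remap(g,q[:,0].reshape(X.shape),q[:,1].reshape(X.shape),cv2.INTER_CUBIC)
nn,lab,stt,cen=cv2.connectedComponentsWithStats((p<165).astype(np.uint8))
for i in range(1,nn):
    if stt[i,4]>800: print(stt[i,4],'x',round(xs[0]+cen[i,0]*.25,2),'y',round(ys[0]+cen[i,1]*.25,2))
a=dict(np.load('top0.npz'))['frame'].astype(int);cv2.imwrite('pics/diff.png',np.abs(a-c['frame']).clip(0,255).astype(np.uint8))
cv2.imwrite('pics/top11f.png',c['frame'])
E
python3 m11.py
```

```text
t 22.45 p [ 460.9 -315.4  186.7] yaw 77.11 tilt [ 0.11 -0.07] F [-0.82 -0.77  0.53] T [-0.03  0.03  0.05] w 18.79
top
-20 65 58.5 58.9
-10 63 57.8 58.0
0 68 59.9 57.0
10 64 61.2 58.0
20 65 61.2 58.5
30 63 60.3 57.9
40 63 60.4 57.4
50 39 60.8 57.7
60 42 60.1 57.4
70 65 59.6 59.6
80 64 60.9 56.8
90 62 60.4 57.1
side
-20 67 58.3 58.7
-10 64 57.9 57.5
0 67 59.6 57.9
10 64 60.6 58.4
20 66 60.5 58.1
30 62 60.2 58.6
40 67 59.9 58.0
50 55 62.1 58.2
60 28 59.6 58.6
70 47 60.7 58.8
80 60 60.5 57.5
90 64 60.6 57.9
3670 x 42.73 y -38.21
5870 x 22.83 y -20.86
5490 x 90.68 y -20.73
13313 x 56.66 y 2.55
5678 x 23.12 y 21.07
5458 x 90.7 y 21.45
4580 x 50.34 y 39.45
```

View pics/top11f.png

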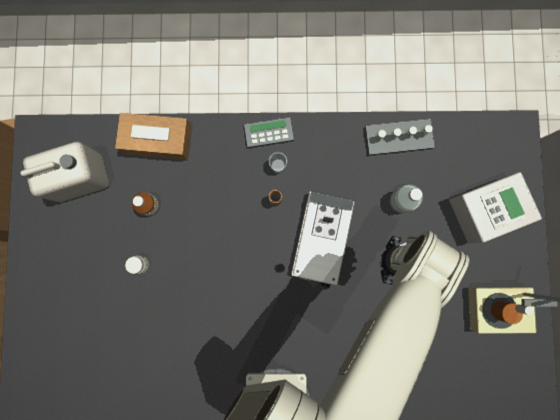

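View pics/side11.png

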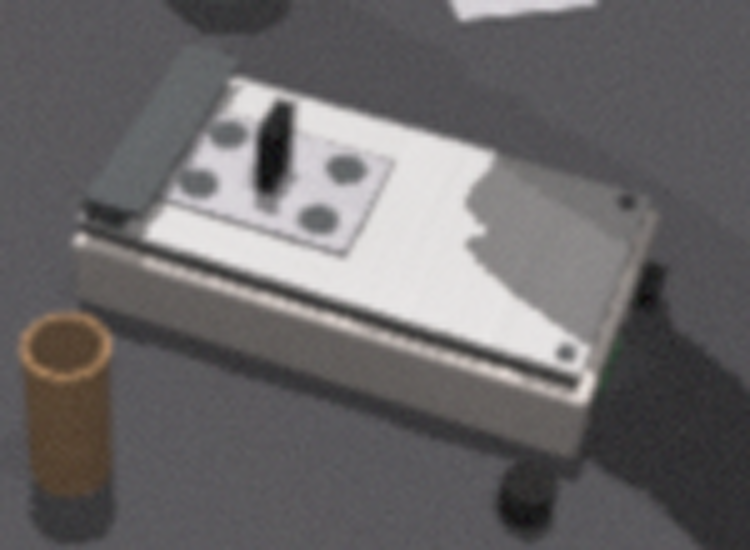

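```bash
python3 -c "
from h import *
print(bot.job_done());st()"
```

```text
the job is handed in; nothing more can be done
None
the job is handed in; nothing more can be done
```

The carrier is lying flat in the pocket, let go, and I handed the job in at about 22.5 s of the 51 s allowed. No verdict was reported.

**What I did:**
- I gripped the carrier by its fin and laid it on the front of the deck, about 68 mm in front of the platform's centre. I let go and checked it with both cameras: it was square to the deck and 0.7 mm off the pocket's centre line.
- I gripped it again, took out the 0.7 mm, and slid it until its nose hung over the pocket.
- I then opened the jaws to about 19 mm and pushed the fin in small steps, so the nose and then the tail dropped in by gravity.

**Last checks:**
- **Height:** depth from both cameras puts the plate's top at about 60 mm along its whole length. That matches its underside resting on the pocket floor (52 mm) with no visible tilt.
- **Position:** the carrier's middle is about 57 mm along the platform and 0.2 mm off centre. Its far edge is under the keeper bar.
- **Bystanders:** in the last top view the bystanders look unmoved by eye. The arm covers the spatula there, but the tool stayed well above it, at about 180 mm.
- **Forces:** the highest reading between moves was about 10 N at the wrist, during the first part of the gripped slide; I raised the tool 0.8 mm to ease it. During the final push it stayed near 2 N. I have no direct reading of the force when the tail dropped.

**Disagreement:** the two cameras and the arm's own reading differ by about 1 to 3 mm in absolute position, so I relied on positions relative to the pocket within one picture. I stopped once the tail had dropped rather than pushing on to the far wall.

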